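# Load a refill strip into a dishwasher-block dispenser

## Task

Take the refill strip of dishwasher blocks out of its holder and load it upright into the dispenser, round nose first: push it back against the spring follower and set it flat on the channel floor, so that its square tail is held behind the low front lip. Then slide the cover fully home over it and let go, leaving the jar, the pot and the brush as they stand.

Things in the scene. Friction and masses are not known exactly. Their poses are not given: they have to be found in the camera images.
- strip_center (a point): Centre of the refill strip (half-way along, across and up). Rigid white bar of four blocks in a carrier, 130 long x 24 wide x 40 mm high, 0.14 kg. Its x axis runs along it to the nose end, which is round in plan (radius 12 mm); the other end, the tail, is square; z is up. It starts upright in the holder, underside 8 mm above the counter.
- strip_nose (a point): Tip of the strip's round nose, 65 mm along the strip's +x from its centre, 20 mm above its underside. The nose end goes in between the dispenser's high walls, where fingers have no room: put the strip down on the counter and take it again near its tail.
- holder: Grey open-topped trough fixed to the counter, the strip loose in it. Origin on the counter below the strip's centre; +x to the strip's nose. Floor 8 mm high; side walls 5 mm thick, as high as the strip (top 48 mm), 2 mm of play, x = -77 to +15 mm, and an end wall behind the tail. Only the last 50 mm of the nose end sticks out: grip it there and lift straight up.
- dispenser: Grey dispenser fixed to the counter. Origin on the counter; +x along the channel from the front lip to the follower, z up. Base 66 mm wide, x = -92 to +170 mm. Channel 29 mm wide, floor 12 mm above the counter. Low side walls (12 mm above the floor, 37 mm over their outsides) x = -70 to 5 mm: fingers can hold the strip above these. High walls (43 mm above the floor) x = 5 to 165 mm, flared from x = -9 mm, open on top.
- lip (a point): Middle of the top edge of the front lip, a bar across the channel, x = -75 to -70 mm of the dispenser, 8 mm above the floor. Carry the strip level with its underside above the lip, nose between the high walls, push it to +x until its tail is past the lip, then lower it. Loaded, the tail is against the lip and the nose tip at x = 60 mm.
- seat (a point): Point on the channel floor under the centre of the correctly loaded strip, at x = -5 mm, z = 12 mm in the dispenser's frame; same axes as the dispenser.
- follower (a joint): Travel of the black spring follower in the channel, m. 0 = at rest, its flat face (26 mm wide, top 37 mm above the floor) at x = 35 mm of the dispenser; grows to 0.045 as it is pushed towards +x. Pushes back with 3 N at 0, 8 N at 0.025 (strip loaded), 12 N at 0.045.
- cover (a joint): Travel of the sliding steel cover, m. 0 = closed, over the strip's middle (end stop); it starts parked at the follower end, at 0.088 to 0.10. Cover 70 mm long (x) x 52 mm wide, underside 43 mm above the channel floor, 3 mm over a loaded strip; slides along the dispenser's x with about 1.5 N of friction and stays where it is left.
- cover_knob (a point): Middle of the cover's upright black round knob, 22 mm diameter, 34 mm high, to be gripped from above; it stands 62 to 96 mm above the counter, this point 79 mm. Moves with the cover: at x = 25 mm of the dispenser when closed, up to 125 mm when parked.
- jar: Bystander: spice jar standing on the counter, 44 mm diameter, 96 mm high; origin at the centre of its underside.
- pot: Bystander: low round lidded pot, 90 mm diameter, 32 mm high; origin at the centre of its underside.
- brush: Bystander: dish brush lying on the counter, 270 mm long along its y; 36 mm wide, 62 mm high; origin at the centre of its underside.
There are look-alikes about, which are no part of the job. Leave any green or purple look-alike of the part that bears strip_center alone.

How it is judged:
On the way, in this order (a step that is already met when the one before it is completed fails the run):
1. the strip sits in the channel, nose first, against the pushed-back follower and behind the lip, while the cover is still open (x of strip_center in the frame of seat between -0.004 and 0.004 m and y of strip_center in the frame of seat between -0.004 and 0.004 m and z of strip_center in the frame of seat between 0.017 and 0.0225 m and x of strip_nose in the frame of seat above 0.055 m and angle between strip_center's own z axis and vertical below 0.05 rad and value of joint follower above 0.018 m and value of joint cover above 0.06 m), for 0.2 s.
2. the cover is slid home over the strip (value of joint cover below 0.006 m), for 0.2 s.
At the end, for the whole second after the job is handed in: Strip upright in the dispenser, nose to the follower: centre within 4 mm of the loaded place along and across, 17 to 22.5 mm above the channel floor, tilt under 0.05 rad, follower pushed back over 18 mm; cover within 6 mm of closed and at rest (x of strip_center in the frame of seat between -0.004 and 0.004 m and y of strip_center in the frame of seat between -0.004 and 0.004 m and z of strip_center in the frame of seat between 0.017 and 0.0225 m and x of strip_nose in the frame of seat above 0.055 m and angle between strip_center's own z axis and vertical below 0.05 rad and value of joint follower above 0.018 m and value of joint cover below 0.006 m and velocity of joint cover between -0.01 and 0.01 m/s); the robot touches nothing.
It fails at once if the spice jar is shifted by more than 30 mm (distance of jar from where it was at the start of the episode above 0.03 m).
It fails at once if the round pot is shifted by more than 30 mm (distance of pot from where it was at the start of the episode above 0.03 m).
It fails at once if the dish brush is shifted by more than 30 mm (distance of brush from where it was at the start of the episode above 0.03 m).
It also fails if it takes over 61 s, if anything falls off the work surface, if the arm or the gripper's body presses on something with over 40 N, if the wrist force passes 120 N, or if a joint passes its speed limit or range.

## Robot

A 6-joint arm with a two-finger parallel gripper is mounted at the origin on a cart in front of the work surface, level with it; the furniture and walls round the work are solid. World frame = base frame: x ahead of the robot, y to its left, z up, the work surface at z = 0. Lengths are in m, angles in rad, forces in N, time in s.
With the tool pointing down it reaches from about 0.375 to 0.9 m from the base axis. Payload 3.1 kg.
Tool frame: the origin (TCP) lies where the fingers leave the gripper's body, on its centre line; the fingertips stand 70 mm ahead of it and the grasp point (between the pads) lies 51 mm ahead of it (manip.hold_point_z is the distance from the TCP to the grasp point, in m); z points along the fingers, y is the line along which they close (so a half turn about z gives the same grasp; the last joint's range is limited). The gripper opens to 87 mm and grips with 3 to 60 N. Pads are 19 mm wide; open, the fingers measure 117 mm over their backs; the gripper's body (75 mm by 190 mm) begins 51 mm behind the grasp point.
Start: joints at [-1.321, 0.527, 1.433, -0, 1.181, -0.178], TCP at [0.26, -0.568, 0.292] pointing down, gripper open.
Joint ranges: [-3.08, 3.08], [-0.75, 2.2], [0.22, 2.44], [-1.43, 4.57], [0, 2.65], [-2.85, 2.85]. Speed limits (rad/s): [2.79, 2.79, 3.14, 3.14, 3.14, 3.14].

## Interface

Orientations are given as a unit quaternion [x, y, z, w].
In Python, from station import manip, optics gives the robot as it stands.
- The arm moves only by the tool arm_command, never from a script. Its arguments are lists of equal length, an entry for each row: "twist": the turn, a rotation vector about the tool's x, y, z in units of 5 degrees (1.0 is 5 degrees), a list of three; "translation": the shift along the tool's x, y, z in units of 25 mm (1.0 is 25 mm), a list of three; "claw": the gripper command: -1 is shut, 1 is fully open, values between are in proportion. A call has 1 to 8 rows; each row shifts and turns the commanded pose from where the row before left it, along the tool's axes as they then stand; what a row does not reach is not made up. A row lasts 1/10 s, in which the tool goes at most 50 mm and 8.59 degrees, less where a joint would pass 70% of its speed; a pose out of reach is approached as far as the arm can. A call is refused whole if a number of a shift passes 1 or a number of a turn 1, either way. A call with a gripper value outside its range is refused whole. The fingers move at their own pace and stop on an object; "force" is the grip in N (left out, the last holds). Time passes only in rows, so rows that do not move let the fingers close. It gives the time, the measured TCP pose, the force, the opening and the grip force at its end, in the units of the state.
- manip.get_state(): the state, without advancing time (a new reading comes with each control period).
- optics.snapshot(name): name is "scene" or "top" or "wrist"; returns a dict with "img" (420x560x3 uint8, red, green, blue), "K" (3x3 intrinsics, pixels), "origin" and "orientation" of the camera in the world. Camera axes: x right, y up, looking along -z (the intrinsics and any distortion apply to the point x, -y, -z); pixel columns grow to the right and rows downward; lengths in m; the calibration is good to about 2 mm. The wrist camera is an equidistant fisheye: a pixel r from the principal point sees the ray r / f radians off the axis. A picture is of the moment at which its call begins. There is no depth.
- manip.job_done(): hands the job in; it is judged then, once.
The state is a dict: "time": time; "joints": joint angles; "qvel": joint speeds; "joint_torque": joint torques, N m; "tcp_pos": TCP position; "tcp_rot": TCP orientation; "force": force on the tool from outside, world axes, zero at the start; "wrist_torque": the same for the moment, N m; "width": finger opening in m; "grip_force": force on a finger pad.
Only numpy, scipy, OpenCV 4.12 (cv2) and the standard library are available. Lean on these libraries where they do the work, as an engineer would, in place of code of your own. Each camera call takes 0.05 s, during which the arm holds its last target. There are 200 camera calls.

## Working session

There is one attempt and no reset: what is moved stays moved. The work goes in short steps, Python scripts to look and compute and a tool call to move; the robot and the scene stay as the last step left them, time stands still between calls to the robot, and variables do not carry over. Pictures are saved under pics/ and viewed, at most 10 in all, crops included, and the job is handed in when it is done.

Besides the shell and the picture viewer there is one more tool, called after "Emit:" as a command line: name --argument value ..., lists and objects as JSON in quotes. arm_command: Moves the arm, as the interface text tells. Its arguments: {"type":"object","properties":{"twist":{"type":"array","items":{"type":"array","items":{"type":"number"}}},"translation":{"type":"array","items":{"type":"array","items":{"type":"number"}}},"claw":{"type":"array","items":{"type":"number"}},"force":{"type":"number"}},"required":["twist","translation","claw"]}

```bash
mkdir -p pics; cat > h.py <<'E'
import numpy as np, cv2
from scipy.spatial.transform import Rotation as R
from station import manip, optics
def snap(n,f=None):
    s=optics.snapshot(n)
    if f: cv2.imwrite('pics/'+f,s['img'][:,:,::-1])
    return s
def ray(s,u,v,fish=False):
    K=np.array(s['K']); a=(u-K[0,2])/K[0,0]; b=(v-K[1,2])/K[1,1]
    if fish:
        r=np.hypot(a,b); k=np.tan(r)/r if r>1e-9 else 1; a*=k;b*=k
    return R.from_quat(s['orientation']).apply([a,-b,-1])
def pt(s,u,v,z,fish=False):
    d=ray(s,u,v,fish); o=np.array(s['origin']); return (o+d*(z-o[2])/d[2]).round(4)
def st():
    s=manip.get_state(); e=R.from_quat(s['tcp_rot']).as_matrix()
    print(s['time'],np.round(s['tcp_pos'],4),'x',e[:,0].round(3),'y',e[:,1].round(3),'z',e[:,2].round(3),'F',np.round(s['force'],1),'w',s['width'],s['grip_force'])
    return s
E
python3 - <<'E'
from h import *
st()
for n in('top','scene'):
    s=snap(n,n+'0.png'); print(n,s['origin'],s['orientation'],s['K'])
    np.save(n+'.npy',s,allow_pickle=True)
E
```

```text
0.0 [ 0.2597 -0.5678  0.2913] x [0.909 0.416 0.   ] y [ 0.416 -0.909 -0.002] z [-0.001  0.002 -1.   ] F [ 0.2 -0.4 -0.5] w 0.08691862814145722 0.0
top [-0.41565605  0.0735249   1.34618072] [-0.23726101  0.24158827  0.67377807 -0.65678416] [[538.01393974   0.         282.22285002]
 [  0.         538.01393974 206.77718356]
 [  0.           0.           1.        ]]
scene [-0.06692803 -1.09405237  0.99916746] [ 0.44573765 -0.13295948 -0.23283101  0.85406642] [[525.18476065   0.         284.63501496]
 [  0.         525.18476065 201.01438129]
 [  0.           0.           1.        ]]
```

View pics/top0.png

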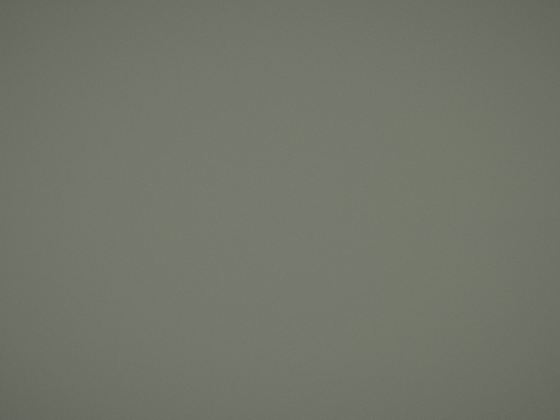

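View pics/scene0.png

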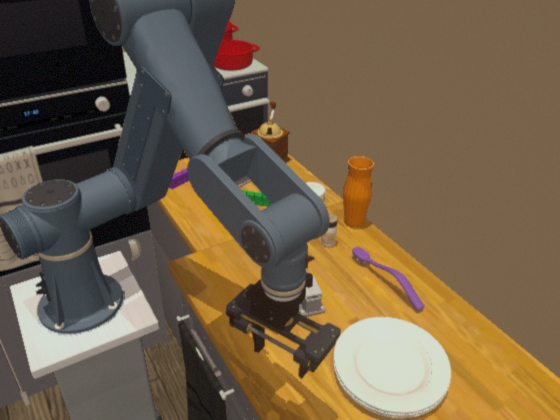

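The top camera is blocked (uniform grey). In the scene view the arm hides the work: there is a grey dispenser part behind the gripper at about (312,295), a green look-alike at (258,198) and a purple one at (180,178). Next I'll check the wrist camera.

```bash
python3 - <<'E'
from h import *
s=snap('wrist','w0.png'); print(s['origin'],R.from_quat(s['orientation']).as_matrix().round(3),s['K']); np.save('w0.npy',s,allow_pickle=True)
E
```

```text
[ 0.32195758 -0.53907179  0.38303997] [[ 0.417  0.879  0.229]
 [-0.909  0.404  0.103]
 [-0.002 -0.251  0.968]] [[325.1922621    0.         280.49621511]
 [  0.         325.1922621  210.0353966 ]
 [  0.           0.           1.        ]]
```

View pics/w0.png

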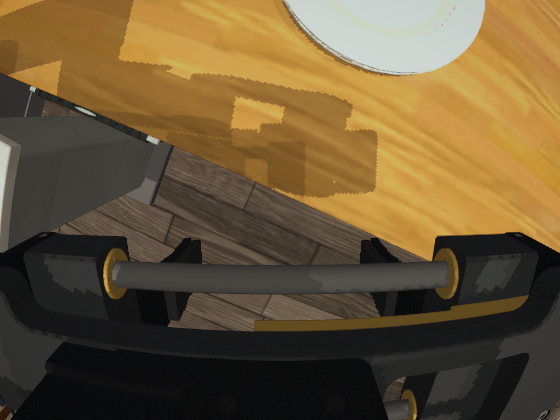

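The wrist view shows only bare counter, a plate and the counter edge, so the work lies further to +y.

```bash
python3 - <<'E'
from h import *
s=np.load('scene.npy',allow_pickle=True).item()
for p in [(312,295),(258,198),(180,178),(330,240),(315,190),(357,220),(385,275),(165,210),(180,265),(280,160),(390,365)]: print(p,pt(s,*p,0.0))
E
```

```text
(312, 295) [ 0.5342 -0.2762  0.    ]
(258, 198) [0.6296 0.1975 0.    ]
(180, 178) [ 0.449   0.4445 -0.    ]
(330, 240) [ 0.711  -0.1085  0.    ]
(315, 190) [0.8251 0.1438 0.    ]
(357, 220) [ 0.8452 -0.0678  0.    ]
(385, 275) [ 0.755 -0.313  0.   ]
(165, 210) [ 0.3336  0.2851 -0.    ]
(180, 265) [0.2754 0.0102 0.    ]
(280, 160) [0.8245 0.3806 0.    ]
(390, 365) [ 0.5655 -0.5563  0.    ]
```

Emit:
arm_command --twist '[[0,0,0],[0,0,0],[0,0,0],[0,0,0],[0,0,0],[0,0,0],[0,0,0],[0,0,0]]' --translation '[[0.6,-1,-1],[0.6,-1,-1],[0.6,-1,-1],[0.6,-1,-1],[0.6,-1,-0.5],[0.6,-1,0],[0.6,-1,0],[0.6,-1,0]]' --claw '[1,1,1,1,1,1,1,1]'

```text
time: 0.95
tcp_pos: [0.2858, -0.3352, 0.4047]
tcp_rot: [0.977, 0.213, 0.0, -0.0]
force: [-0.1, -0.1, -0.7]
width: 0.0871
grip_force: 0.0
```

```bash
python3 - <<'E'
from h import *
st()
s=snap('scene','s1.png'); np.save('s1.npy',s,allow_pickle=True)
s=snap('wrist','w1.png'); np.save('w1.npy',s,allow_pickle=True)
a=cv2.imread('pics/s1.png');b=cv2.imread('pics/w1.png')
cv2.imwrite('pics/m1.png',np.hstack([cv2.resize(a,(400,300)),cv2.resize(b,(400,300))]))
E
```

```text
0.95 [ 0.2858 -0.3352  0.4047] x [0.91  0.416 0.   ] y [ 0.416 -0.91  -0.   ] z [ 0.  0. -1.] F [-0.1 -0.1 -0.7] w 0.08709312691195324 0.0
```

View pics/m1.png

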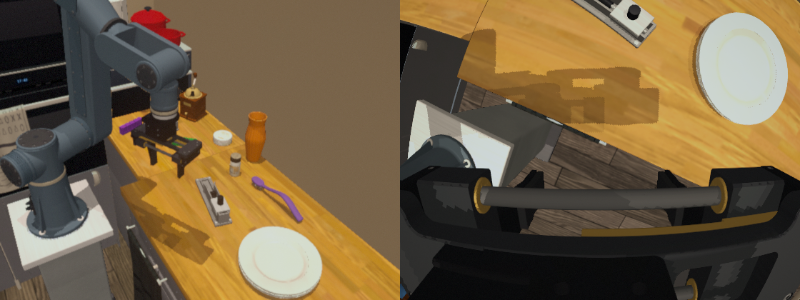

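Scene view (half-size, left): the dispenser runs from (205,180) to (220,220) with its knob at (219,200) at the near end. The jar is at (235,165), the pot at (222,137) and the brush at (275,195); the holder is hidden behind the gripper. I'll move above for a wrist view.

Emit:
arm_command --twist '[[0,0,0],[0,0,0],[0,0,0],[0,0,0],[0,0,0],[0,0,0],[0,0,0],[0,0,0]]' --translation '[[1,-0.6,-0.3],[1,-0.6,-0.3],[1,-0.6,-0.3],[1,-0.6,-0.3],[1,-0.6,-0.3],[1,-0.6,0],[1,-0.6,0],[1,-0.6,0]]' --claw '[1,1,1,1,1,1,1,1]'

```text
time: 1.85
tcp_pos: [0.4188, -0.144, 0.4423]
tcp_rot: [0.977, 0.213, 0.0, 0.0]
force: [0.1, 0.1, 0.8]
width: 0.0873
grip_force: 0.0
```

```bash
python3 - <<'E'
from h import *
st()
s=snap('wrist','w2.png'); np.save('w2.npy',s,allow_pickle=True)
s=snap('scene','s2.png'); np.save('s2.npy',s,allow_pickle=True)
E
```

```text
1.85 [ 0.4188 -0.144   0.4423] x [0.91  0.415 0.   ] y [ 0.415 -0.91   0.001] z [ 0.    -0.001 -1.   ] F [0.1 0.1 0.8] w 0.08729857448901474 0.0
```

View pics/w2.png

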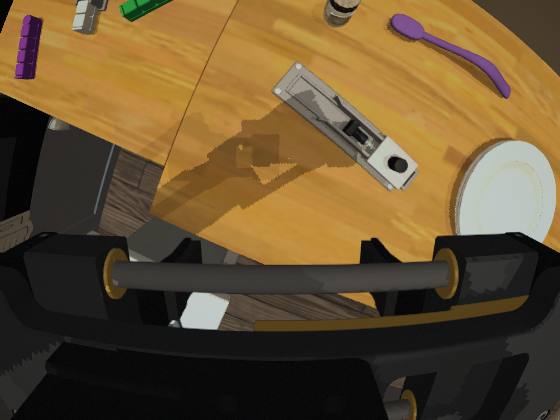

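The wrist view shows the dispenser: its front (lip) corners are at about (298,62) and (272,93), the far end is at (418,172)/(392,190), and the knob is at (397,163). The holder is at (90,10), cut off by the image edge. Purple and green look-alikes are at (28,47) and (150,5); the jar is at (342,10).

```bash
python3 - <<'E'
from h import *
s=np.load('w2.npy',allow_pickle=True).item()
for p,z in [((298,62),.012),((272,93),.012),((418,172),.012),((392,190),.012),((399,164),.096),((90,10),.04),((150,5),.04),((28,47),.04),((342,15),0)]: print(p,pt(s,*p,z,True))
E
```

```text
(298, 62) [ 0.5894 -0.096   0.012 ]
(272, 93) [ 0.5257 -0.0799  0.012 ]
(418, 172) [ 0.5174 -0.3584  0.012 ]
(392, 190) [ 0.4686 -0.3295  0.012 ]
(399, 164) [ 0.5083 -0.2867  0.096 ]
(90, 10) [0.552  0.2798 0.04  ]
(150, 5) [0.5877 0.1659 0.04  ]
(28, 47) [0.4551 0.3992 0.04  ]
(342, 15) [ 0.702  -0.1264  0.    ]
```

Emit:
arm_command --twist '[[0,0,0],[0,0,0],[0,0,0],[0,0,0],[0,0,0],[0,0,0],[0,0,0],[0,0,0]]' --translation '[[0.5,-1,0],[0.5,-1,0],[0.5,-1,0],[0.5,-1,0],[0.5,-1,0],[0.5,-1,0],[0.5,-1,0],[0.5,-1,0]]' --claw '[1,1,1,1,1,1,1,1]'

```text
time: 2.75
tcp_pos: [0.426, 0.0791, 0.4422]
tcp_rot: [0.977, 0.212, 0.0, 0.0]
force: [0.5, -1.3, -0.7]
width: 0.0871
grip_force: 0.0
```

Emit:
arm_command --twist '[[0,0,0],[0,0,0],[0,0,0]]' --translation '[[0,-1,0],[0,-1,0],[0,0,0]]' --claw '[1,1,1]'

```text
time: 3.05
tcp_pos: [0.404, 0.1255, 0.4421]
tcp_rot: [0.977, 0.214, -0.0, -0.0]
force: [0.2, -0.2, 0.0]
width: 0.087
grip_force: 0.0
```

```bash
python3 - <<'E'
from h import *
st()
s=snap('wrist','w3.png'); np.save('w3.npy',s,allow_pickle=True)
E
```

```text
3.05 [0.404  0.1255 0.4421] x [ 0.908  0.418 -0.001] y [ 0.418 -0.908 -0.001] z [-0.001  0.    -1.   ] F [ 0.2 -0.2  0. ] w 0.08702866007622433 0.0
```

View pics/w3.png

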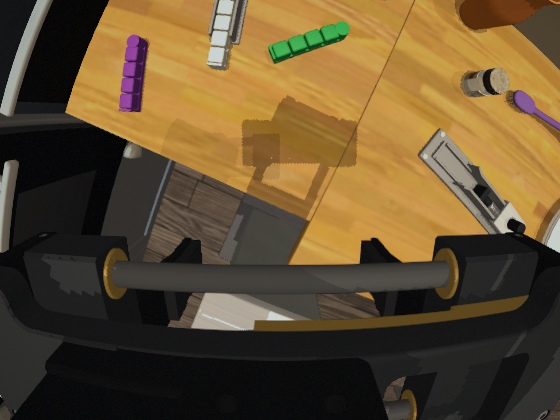

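The holder strip's nose is at about (216,66) and the strip runs up to (230,0). The holder walls begin near y=40. Green is at (310,42), purple at (132,72), and the dispenser is at lower right.

```bash
python3 - <<'E'
from h import *
s=np.load('w3.npy',allow_pickle=True).item()
for p,z in [((217,64),.04),((218,58),.048),((231,2),.048),((345,30),.04),((132,105),.04),((486,82),.05)]: print(p,pt(s,*p,z,True))
im=s['img'][0:90,190:270]; 
cv2.imwrite('pics/c3.png',cv2.resize(im[:,:,::-1],(640,720))[:600])
E
```

```text
(217, 64) [0.5163 0.2841 0.04  ]
(218, 58) [0.5246 0.2847 0.048 ]
(231, 2) [0.6154 0.3066 0.048 ]
(345, 30) [0.6486 0.1307 0.04  ]
(132, 105) [0.4073 0.3904 0.04  ]
(486, 82) [ 0.6996 -0.119   0.05  ]
```

View pics/c3.png

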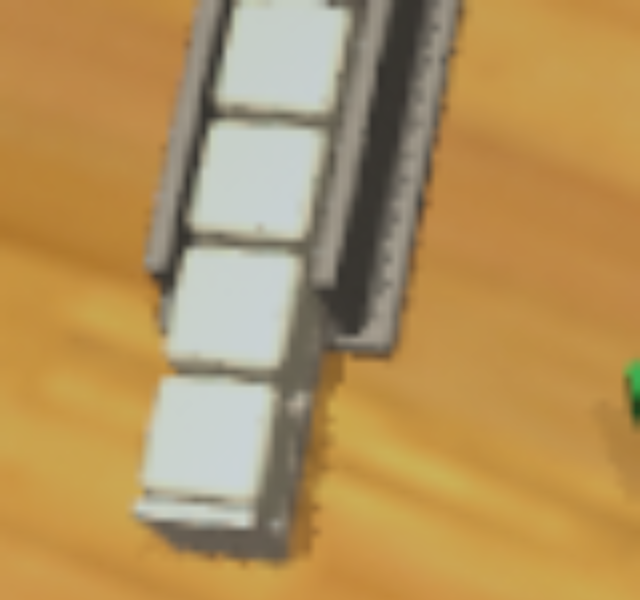

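The end that sticks out looks rather square, so I need the whole holder in view before I grasp.

Emit:
arm_command --twist '[[0,0,0],[0,0,0],[0,0,0],[0,0,0],[0,0,0],[0,0,0]]' --translation '[[1,-0.4,0],[1,-0.4,0],[1,-0.4,0],[1,-0.4,0],[1,-0.4,0],[0,0,0]]' --claw '[1,1,1,1,1,1]'

```text
time: 3.7
tcp_pos: [0.501, 0.222, 0.4415]
tcp_rot: [0.977, 0.213, 0.001, 0.0]
force: [-0.6, -0.2, 0.3]
width: 0.0871
grip_force: 0.0
```

```bash
python3 - <<'E'
from h import *
st()
s=snap('wrist','w4.png'); np.save('w4.npy',s,allow_pickle=True)
im=s['img'][0:225,130:430]; 
cv2.imwrite('pics/c4.png',cv2.resize(im[:,:,::-1],(800,600)))
E
```

```text
3.7 [0.501  0.222  0.4415] x [0.91  0.416 0.001] y [ 0.416 -0.91   0.001] z [ 0.002 -0.    -1.   ] F [-0.6 -0.2  0.3] w 0.0870745435700314 0.0
```

View pics/c4.png

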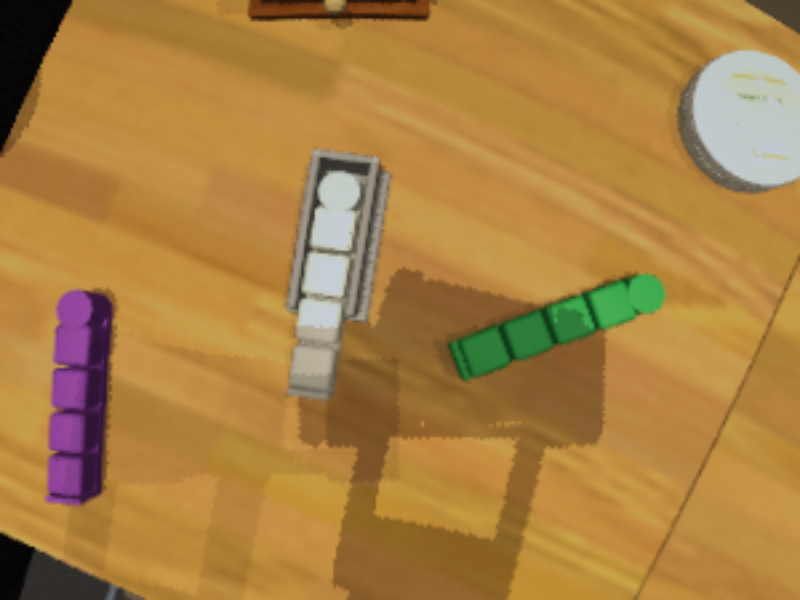

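The whole holder is now visible. The strip's round nose, at crop (339,189), is inside by the end wall, and the square tail, at (310,393), is the end sticking out. That is the reverse of the text. So I can grip it at the tail and carry it straight into the dispenser without regrasping. The pot is at crop (745,120).

```bash
python3 - <<'E'
from h import *
print(st()['joints'])
s=np.load('w4.npy',allow_pickle=True).item()
f=lambda u,v,z:pt(s,u/2.6667+130,v/2.6667,z,True)
n=f(339,189,.048);t=f(311,391,.046);b=f(313,368,.048)
d=(n-t)[:2];print('nosec',n,'tail',t,'blk',b,'len to nose centre',np.hypot(*d),'yaw',np.degrees(np.arctan2(d[1],d[0])))
print('purple len',f(78,308,.04),f(68,497,.038)); print('holder',f(315,152,.048),f(380,158,.048),f(290,305,.048),f(352,318,.048))
E
```

```text
3.75 [0.4996 0.2211 0.4415] x [ 0.91   0.415 -0.001] y [ 0.415 -0.91   0.001] z [-0.    -0.001 -1.   ] F [ 0.4 -0.6 -0.9] w 0.08707123447540976 0.0
[ 2.12628336e-01  2.77202511e-01  1.41990177e+00 -1.08344158e-03
  1.44512885e+00  1.35526592e+00]
nosec [0.6271 0.318  0.048 ] tail [0.5166 0.2852 0.046 ] blk [0.5291 0.2893 0.048 ] len to nose centre 0.11526530267170607 yaw 16.53260416181479
purple len [0.5071 0.4341 0.04  ] [0.3982 0.3987 0.038 ]
holder [0.6414 0.3393 0.048 ] [0.6526 0.3048 0.048 ] [0.5563 0.3156 0.048 ] [0.5635 0.2809 0.048 ]
```

Emit:
arm_command --twist '[[0,0,-1],[0,0,-1],[0,0,-1],[0,0,-1],[0,0,-1],[0,0,-1],[0,0,-1],[0,0,-1]]' --translation '[[0,0,0],[0,0,0],[0,0,0],[0,0,0],[0,0,0],[0,0,0],[0,0,0],[0,0,0]]' --claw '[1,1,1,1,1,1,1,1]'

```text
time: 4.55
tcp_pos: [0.4976, 0.2201, 0.4423]
tcp_rot: [0.845, 0.535, -0.0, 0.0]
force: [-0.8, -0.2, -0.6]
width: 0.0868
grip_force: 0.0
```

Emit:
arm_command --twist '[[0,0,-1],[0,0,-1],[0,0,-1],[0,0,-1],[0,0,-1],[0,0,-1],[0,0,-1],[0,0,-1]]' --translation '[[0,0,0],[0,0,0],[0,0,0],[0,0,0],[0,0,0],[0,0,0],[0,0,0],[0,0,0]]' --claw '[1,1,1,1,1,1,1,1]'

```text
time: 5.35
tcp_pos: [0.4976, 0.2201, 0.4423]
tcp_rot: [0.611, 0.792, -0.001, 0.0]
force: [0.2, -0.2, 0.2]
width: 0.087
grip_force: 0.0
```

Emit:
arm_command --twist '[[0,0,-1],[0,0,-1],[0,0,-1],[0,0,-1],[0,0,-1],[0,0,-1],[0,0,-1],[0,0,-1]]' --translation '[[0,0,0],[0,0,0],[0,0,0],[0,0,0],[0,0,0],[0,0,0],[0,0,0],[0,0,0]]' --claw '[1,1,1,1,1,1,1,1]'

```text
time: 6.15
tcp_pos: [0.4976, 0.2201, 0.4423]
tcp_rot: [0.303, 0.953, -0.001, 0.0]
force: [-0.0, 0.3, 0.4]
width: 0.0866
grip_force: 0.0
```

Emit:
arm_command --twist '[[0,0,-1],[0,0,-1],[0,0,-1],[0,0,-1],[0,0,-1],[0,0,-1],[0,0,-1],[0,0,-1]]' --translation '[[0,0,0],[0,0,0],[0,0,0],[0,0,0],[0,0,0],[0,0,0],[0,0,0],[0,0,0]]' --claw '[1,1,1,1,1,1,1,1]'

```text
time: 6.95
tcp_pos: [0.4976, 0.2201, 0.4422]
tcp_rot: [-0.041, 0.999, -0.001, -0.0]
force: [-0.1, -0.3, -0.6]
width: 0.0868
grip_force: 0.0
```

Emit:
arm_command --twist '[[0,0,-0.72],[0,0,-0.72],[0,0,-0.72],[0,0,0],[0,0,0],[0,0,0],[0,0,0],[0,0,0]]' --translation '[[0,0,1],[0,0,1],[0,0,1],[-0.77,0.78,1],[-0.77,0.78,1],[-0.77,0.78,1],[0,0,1],[0,0,1]]' --claw '[1,1,1,1,1,1,1,1]'

```text
time: 7.75
tcp_pos: [0.5385, 0.2926, 0.2412]
tcp_rot: [-0.134, 0.991, -0.0, -0.0]
force: [-0.6, -0.5, -1.3]
width: 0.0867
grip_force: 0.0
```

```bash
python3 - <<'E'
from h import *
st()
s=snap('wrist','w5.png'); np.save('w5.npy',s,allow_pickle=True)
E
```

```text
7.75 [0.5385 0.2926 0.2412] x [-0.964 -0.265  0.   ] y [-0.265  0.964 -0.001] z [ 0.    -0.001 -1.   ] F [-0.6 -0.5 -1.3] w 0.0867147567259456 0.0
```

View pics/w5.png

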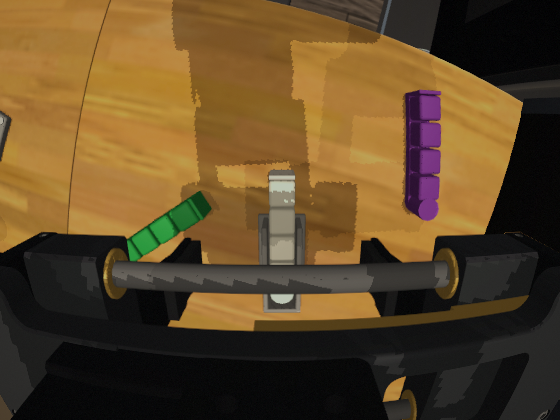

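The strip lies centred and aligned under the gripper. The tail end edge is at (282,171), the holder wall ends are at y≈214, and the nose is at (283,298) by the end wall.

```bash
python3 - <<'E'
from h import *
s=np.load('w5.npy',allow_pickle=True).item()
t=pt(s,282,172,.047,True); n=pt(s,283,303,.048,True); w=pt(s,282,214,.048,True)
print(t,n,w, np.hypot(*(n-t)[:2]), np.degrees(np.arctan2(*(n-t)[:2][::-1])))
tc=np.array([.5385,.2926]); x=np.array([-.964,-.265]);y=np.array([-.265,.964])
for p in(t,n,w): print('tool xy',(p[:2]-tc)@x,(p[:2]-tc)@y)
im=s['img'][150:225,255:310].astype(int)
print(im[:,27].sum(1)//3); print(im[30].sum(1)//3)
E
```

```text
[0.51   0.2866 0.047 ] [0.6362 0.3227 0.048 ] [0.5468 0.2968 0.048 ] 0.13126176137779041 15.963383273557032
tool xy 0.029063999999999972 0.0017684999999999875
tool xy -0.1021593 0.0031258999999999567
tool xy -0.00911419999999997 0.0018492999999999888
[ 94  94  94  93  91  90  89  87  87  89  90  79  88 123 126 126 127 128
 129 125  95  96  95  96  93 133 181 185 178 150 119 159 184 188 189 189
 189 189 189 188 170 134 134 134 133 133 134 134 133 133 133 132 132 132
 130 122 103  90  96 106 122 130 133 134 134 134 134 134 133 133 133 133
 133 133 133]
[130 130 129 130 129 128 127 126 123 122 120 119 118  81  82  95 104 106
 106 122 122 121 120 121 120 106 106 119 119 119 120 119 106 106 105 106
 119 118  99  88  89  88  88  88  88  88  89  89  89  89  89  88  89  94
 122]
```

Emit:
arm_command --twist '[[0,0,-0.1],[0,0,0],[0,0,0],[0,0,0],[0,0,0],[0,0,0],[0,0,0]]' --translation '[[0.2,0.08,0.95],[0,0,1],[0,0,1],[0,0,1],[0,0,1],[0,0,1],[0,0,0]]' --claw '[1,1,1,1,1,1,1]'

```text
time: 8.5
tcp_pos: [0.5312, 0.2922, 0.0913]
tcp_rot: [-0.137, 0.991, -0.001, -0.003]
force: [-1.2, -0.3, -0.4]
width: 0.0867
grip_force: 0.0
```

Emit:
arm_command --twist '[[0,0,0],[0,0,0],[0,0,0],[0,0,0],[0,0,0],[0,0,0],[0,0,0],[0,0,0]]' --translation '[[0,0,0],[0,0,0],[0,0,0],[0,0,0],[0,0,0],[0,0,0],[0,0,0],[0,0,0]]' --claw '[-1,-1,-1,-1,-1,-1,-1,-1]' --force 50

```text
time: 9.3
tcp_pos: [0.5326, 0.2945, 0.0935]
tcp_rot: [-0.138, 0.99, -0.0, -0.0]
force: [-0.5, 0.5, 0.4]
width: 0.0313
grip_force: 0.0
```

```bash
python3 - <<'E'
from h import *
s=st(); print(s['wrist_torque'])
E
```

```text
9.3 [0.5326 0.2945 0.0935] x [-0.962 -0.274  0.   ] y [-0.274  0.962 -0.   ] z [-0. -0. -1.] F [-0.5  0.5  0.4] w 0.031254691899708816 0.0
[ 0.12840258 -0.13293158 -0.02332227]
```

Emit:
arm_command --twist '[[0,0,0],[0,0,0],[0,0,0],[0,0,0]]' --translation '[[0,0,0],[0,0,0],[0,0,0],[0,0,0]]' --claw '[-1,-1,-1,-1]'

```text
time: 9.7
tcp_pos: [0.5325, 0.2943, 0.0934]
tcp_rot: [-0.138, 0.99, -0.0, -0.0]
force: [0.5, -1.1, -0.4]
width: 0.0236
grip_force: 49.4
```

Emit:
arm_command --twist '[[0,0,0],[0,0,0],[0,0,0],[0,0,0],[0,0,0],[0,0,0],[0,0,0],[0,0,0]]' --translation '[[0,0,-0.3],[0,0,-0.4],[0,0,-0.8],[0,0,-1],[0,0,-1],[0,0,-1],[0,0,-0.5],[0,0,0]]' --claw '[-1,-1,-1,-1,-1,-1,-1,-1]'

```text
time: 10.5
tcp_pos: [0.5336, 0.2949, 0.2211]
tcp_rot: [-0.138, 0.99, 0.001, 0.003]
force: [0.5, 0.9, -1.3]
width: 0.0239
grip_force: 49.4
```

```bash
python3 - <<'E'
from h import *
s=st(); print(s['wrist_torque'],s['joints'])
s=np.load('w2.npy',allow_pickle=True).item()
im=s['img'][45:205,255:430]; cv2.imwrite('pics/d.png',cv2.resize(im[:,:,::-1],(656,600),interpolation=cv2.INTER_CUBIC))
E
```

```text
10.5 [0.5336 0.2949 0.2211] x [-0.962 -0.274 -0.005] y [-0.274  0.962  0.   ] z [ 0.005  0.002 -1.   ] F [ 0.5  0.9 -1.3] w 0.02393733830958375 49.37978217378259
[ 0.13338318 -0.02358391  0.0172461 ] [ 3.21691484e-01  5.91460627e-01  1.54214962e+00  1.06633821e-04
  1.00276466e+00 -1.52623957e+00]
```

Gripped and lifted clean: opening 23.9 mm, 49 N. Next I'll turn 120° and carry it to a hover in front of the dispenser.

Emit:
arm_command --twist '[[0,0,1],[0,0,1],[0,0,1],[0,0,1],[0,0,1],[0,0,1],[0,0,1],[0,0,1]]' --translation '[[0,0,0],[0,0,0],[0,0,0],[0,0,0],[0,0,0],[0,0,0],[0,0,0],[0,0,0]]' --claw '[-1,-1,-1,-1,-1,-1,-1,-1]'

```text
time: 11.3
tcp_pos: [0.5317, 0.2941, 0.2168]
tcp_rot: [0.211, 0.978, -0.001, -0.001]
force: [-0.7, 0.3, -0.6]
width: 0.0238
grip_force: 49.4
```

Emit:
arm_command --twist '[[0,0,1],[0,0,1],[0,0,1],[0,0,1],[0,0,1],[0,0,1],[0,0,1],[0,0,1]]' --translation '[[0,0,0],[0,0,0],[0,0,0],[0,0,0],[0,0,0],[0,0,0],[0,0,0],[0,0,0]]' --claw '[-1,-1,-1,-1,-1,-1,-1,-1]'

```text
time: 12.1
tcp_pos: [0.5317, 0.2941, 0.2169]
tcp_rot: [0.532, 0.846, -0.001, -0.001]
force: [0.2, -0.1, -1.2]
width: 0.0238
grip_force: 49.4
```

Emit:
arm_command --twist '[[0,0,1],[0,0,1],[0,0,1],[0,0,1],[0,0,1],[0,0,1],[0,0,1],[0,0,1]]' --translation '[[0,0,0],[0,0,0],[0,0,0],[0,0,0],[0,0,0],[0,0,0],[0,0,0],[0,0,0]]' --claw '[-1,-1,-1,-1,-1,-1,-1,-1]'

```text
time: 12.9
tcp_pos: [0.5318, 0.2942, 0.2169]
tcp_rot: [0.79, 0.613, -0.001, -0.001]
force: [-0.6, 0.0, -1.9]
width: 0.0236
grip_force: 49.4
```

Emit:
arm_command --twist '[[0,0,0],[0,0,0],[0,0,0],[0,0,0],[0,0,0],[0,0,0],[0,0,0],[0,0,0]]' --translation '[[-0.9,0.34,0],[-0.9,0.34,0],[-0.9,0.34,0],[-0.9,0.34,0],[-0.9,0.34,0],[-0.9,0.34,0],[-0.9,0.34,0],[-0.9,0.34,0]]' --claw '[-1,-1,-1,-1,-1,-1,-1,-1]'

```text
time: 13.7
tcp_pos: [0.5539, 0.1023, 0.2171]
tcp_rot: [0.789, 0.615, -0.001, -0.001]
force: [0.4, 0.1, -1.1]
width: 0.0236
grip_force: 49.4
```

Emit:
arm_command --twist '[[0,0,0],[0,0,0],[0,0,0],[0,0,0],[0,0,0],[0,0,0],[0,0,0]]' --translation '[[-0.9,0.34,0],[-0.9,0.34,0],[-0.9,0.34,0],[-0.9,0.34,0],[-0.9,0.34,0],[-0.6,0.2,0],[0,0,0]]' --claw '[-1,-1,-1,-1,-1,-1,-1]'

```text
time: 14.4
tcp_pos: [0.5695, -0.0337, 0.2176]
tcp_rot: [0.79, 0.614, -0.0, -0.0]
force: [-0.3, 0.8, -0.8]
width: 0.0236
grip_force: 49.4
```

```bash
python3 - <<'E'
from h import *
s=st()
s=snap('wrist','w6.png'); np.save('w6.npy',s,allow_pickle=True)
g=cv2.resize(s['img'][60:360,80:480][:,:,::-1],(800,600),interpolation=cv2.INTER_CUBIC)
cv2.imwrite('pics/c6.png',g)
E
```

```text
14.4 [ 0.5695 -0.0337  0.2176] x [ 0.247  0.969 -0.   ] y [ 0.969 -0.247 -0.001] z [-0.001  0.    -1.   ] F [-0.3  0.8 -0.8] w 0.023584094568775808 49.37956580892205
```

View pics/c6.png

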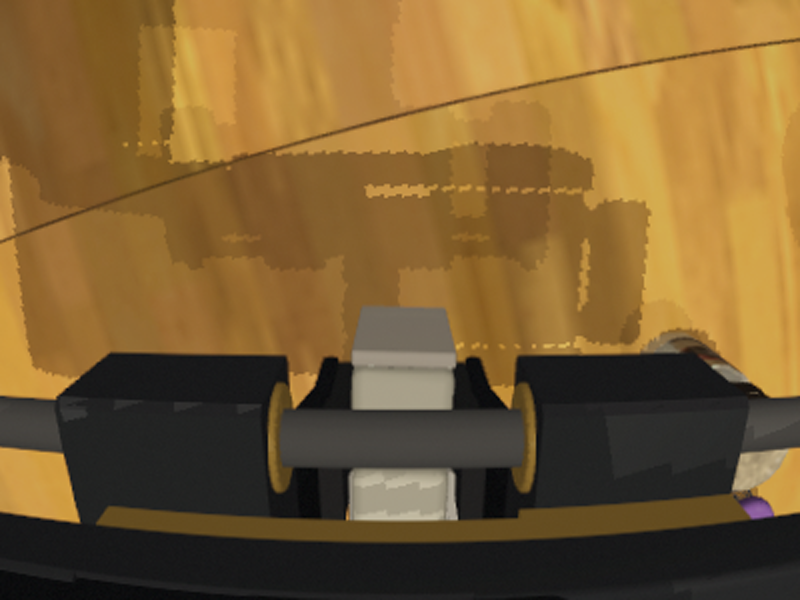

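The crop shows the strip held straight; its tail top edge is at crop (405,365), which is pixel (282,242). The dispenser is hidden behind the gripper, so I'll refine its pose numerically from the earlier pictures.

```bash
cat > fit.py <<'E'
from h import *
from scipy.optimize import minimize
def run(fn,seed,fish,excl=None):
    s=np.load(fn,allow_pickle=True).item(); im=s['img']
    hsv=cv2.cvtColor(im,cv2.COLOR_RGB2HSV); m=((hsv[:,:,1]<85)).astype(np.uint8)
    m=cv2.morphologyEx(m,cv2.MORPH_OPEN,np.ones((2,2)))
    P=np.array([.5351,-.1772]);d=np.array([-.2446,-.970]);n=np.array([-d[1],d[0]])
    v,u=np.nonzero(m); W=np.array([pt(s,a+0,b+0,.012,fish)[:2] for a,b in zip(u,v)]) if len(u)<60000 else None
    L=(W-P)@d; Y=(W-P)@n
    k=(abs(Y)<.05)&(L>-.11)&(L<.2); L=L[k];Y=Y[k]
    # side edges on x in front part
    xs=np.arange(-.085,.16,.01);lo=[];hi=[]
    for x in xs:
        q=Y[abs(L-x)<.004]
        lo.append(q.min() if len(q) else np.nan);hi.append(q.max() if len(q) else np.nan)
    print(fn);print('lo',(np.array(lo)*1e3).round(1));print('hi',(np.array(hi)*1e3).round(1))
    f=[L[abs(Y-y)<.003].min() for y in (-.025,-.015,0,.015,.025)];b=[L[abs(Y-y)<.003].max() for y in (-.025,-.015,0,.015,.025)]
    print('front',np.round(f,4),'back',np.round(b,4))
E
python3 - <<'E'
from fit import *
for a in ('w2.npy','w3.npy'):
    run(a,None,True)
s=snap('scene'); np.save('s6.npy',s,allow_pickle=True)
run('s6.npy',None,False)
s=np.load('w6.npy',allow_pickle=True).item()
for z in(.165,.172): p=pt(s,282.5,242,z,True); print(p,(p[:2]-[.5695,-.0337])@[.247,.969],(p[:2]-[.5695,-.0337])@[.969,-.247])
E
```

```text
Traceback (most recent call last):
  File "fit.py", line 9, in run
    L=(W-P)@d; Y=(W-P)@n
       ~^~
TypeError: unsupported operand type(s) for -: 'NoneType' and 'float'
```

```bash
cat > fit.py <<'E'
from h import *
P=np.array([.5351,-.1772]);d=np.array([-.2446,-.970]);n=np.array([-d[1],d[0]])
def proj(s,X,fish):
    c=R.from_quat(s['orientation']).inv().apply(X-np.array(s['origin'])); K=np.array(s['K'])
    a=c[:,0]/-c[:,2]; b=-c[:,1]/-c[:,2]
    if fish:
        r=np.hypot(a,b)+1e-12; k=np.arctan(r)/r; a=a*k;b=b*k
    return a*K[0,0]+K[0,2], b*K[1,1]+K[1,2]
def rect(s,fish,z=.012,xs=np.arange(-.11,.19,.001),ys=np.arange(-.05,.0501,.0005)):
    Lg,Yg=np.meshgrid(xs,ys); X=np.c_[(P+Lg.ravel()[:,None]*d+Yg.ravel()[:,None]*n),np.full(Lg.size,z)]
    u,v=proj(s,X,fish)
    return cv2.remap(s['img'],u.reshape(Lg.shape).astype(np.float32),v.reshape(Lg.shape).astype(np.float32),cv2.INTER_LINEAR),xs,ys
def run(fn,fish):
    s=np.load(fn,allow_pickle=True).item(); g,xs,ys=rect(s,fish)
    m=cv2.cvtColor(g,cv2.COLOR_RGB2HSV)[:,:,1]<100
    ex=lambda a,t:(np.round([a[t][0]*1e3,a[t][-1]*1e3],1).tolist() if t.any() else None)
    print(fn,'Y edges',[(round(x*1e3),ex(ys,m[:,i])) for i,x in enumerate(xs) if i%20==5])
    print(' X edges',[(round(ys[j]*1e3),ex(xs,m[j])) for j in range(50,151,20)])
E
python3 - <<'E'
from fit import *
s=snap('scene'); np.save('s6.npy',s,allow_pickle=True)
for a,f in (('w2.npy',1),('w3.npy',1),('s6.npy',0)): run(a,f)
s=np.load('w6.npy',allow_pickle=True).item()
for z in(.165,.172): p=pt(s,282.5,242,z,True); print(p,(p[:2]-[.5695,-.0337])@[.247,.969],(p[:2]-[.5695,-.0337])@[.969,-.247])
E
```

```text
w2.npy Y edges [(-105, None), (-85, [-31.5, 33.5]), (-65, [-31.5, 33.0]), (-45, [-31.5, 33.0]), (-25, [-31.5, 33.0]), (-5, [-31.5, 33.0]), (15, [-31.5, 33.0]), (35, [-31.5, 33.0]), (55, [-31.5, 33.0]), (75, [-31.5, 33.0]), (95, [-31.5, 35.5]), (115, [-31.5, 37.0]), (135, [-31.5, 37.0]), (155, [-31.5, 36.5]), (175, [-14.0, 28.0])]
 X edges [(-25, [-95.0, 163.0]), (-15, [-96.0, 172.0]), (-5, [-95.0, 181.0]), (5, [-95.0, 181.0]), (15, [-95.0, 181.0]), (25, [-95.0, 181.0])]
w3.npy Y edges [(-105, None), (-85, [-32.5, 33.0]), (-65, [-32.5, 33.0]), (-45, [-32.0, 33.0]), (-25, [-32.0, 33.0]), (-5, [-32.5, 33.0]), (15, [-32.5, 40.0]), (35, [-32.0, 35.5]), (55, [-32.0, 35.0]), (75, [-32.0, 35.5]), (95, [-32.0, 36.0]), (115, [-50.0, 41.0]), (135, [-50.0, 45.0]), (155, [-50.0, 45.0]), (175, [-50.0, 45.0])]
 X edges [(-25, [-99.0, 189.0]), (-15, [-99.0, 189.0]), (-5, [-99.0, 189.0]), (5, [-99.0, 189.0]), (15, [-99.0, 189.0]), (25, [-99.0, 189.0])]
s6.npy Y edges [(-105, None), (-85, [-32.5, 33.5]), (-65, [-33.0, 32.0]), (-45, [-33.0, 37.5]), (-25, [-33.0, 36.5]), (-5, [-33.0, 37.0]), (15, [-33.0, 36.5]), (35, [-33.0, 25.5]), (55, [-32.5, 47.0]), (75, [-32.5, 47.0]), (95, [-33.0, 47.0]), (115, [-33.0, 42.0]), (135, [-33.0, 31.5]), (155, [-33.0, 32.5]), (175, None)]
 X edges [(-25, [-97.0, 172.0]), (-15, [-95.0, 172.0]), (-5, [-95.0, 172.0]), (5, [-92.0, 171.0]), (15, [-93.0, 172.0]), (25, [-95.0, 172.0])]
[ 0.5741 -0.0185  0.165 ] 0.015865000000000015 0.0007030000000000467
[ 0.5747 -0.016   0.172 ] 0.018435699999999996 0.000666899999999983
```

Emit:
arm_command --twist '[[0,0,0],[0,0,0],[0,0,0],[0,0,0],[0,0,0],[0,0,0],[0,0,0]]' --translation '[[0,0.08,0.9],[0,0,0.9],[0,0,0.9],[0,0,0.8],[0,0,0.5],[0,0,0.28],[0,0,0]]' --claw '[-1,-1,-1,-1,-1,-1,-1]'

```text
time: 15.2
tcp_pos: [0.5711, -0.0317, 0.1108]
tcp_rot: [0.788, 0.615, -0.0, -0.001]
force: [-0.9, -0.2, -1.4]
width: 0.0238
grip_force: 49.4
```

```bash
python3 - <<'E'
from fit import *
s=st(); p=np.array(s['tcp_pos'][:2])-P; print('L,Y',p@d,p@n)
s=snap('scene'); np.save('s7.npy',s,allow_pickle=True)
E
```

```text
15.2 [ 0.5711 -0.0317  0.1108] x [0.243 0.97  0.   ] y [ 0.97  -0.243 -0.002] z [-0.002  0.001 -1.   ] F [-0.9 -0.2 -1.4] w 0.02381507708405873 49.379773903638124
L,Y -0.1498901999769685 -0.0006847719854070349
```

Emit:
arm_command --twist '[[0,0,0],[0,0,0],[0,0,0],[0,0,0],[0,0,0],[0,0,0],[0,0,0]]' --translation '[[-0.3,0.04,0],[-0.4,0,0],[-0.4,0,0],[-0.4,0,0],[-0.4,0,0],[-0.3,0,0],[0,0,0]]' --claw '[-1,-1,-1,-1,-1,-1,-1]'

```text
time: 15.95
tcp_pos: [0.5593, -0.0877, 0.1117]
tcp_rot: [0.789, 0.614, 0.0, 0.001]
force: [1.1, -0.4, -1.7]
width: 0.0236
grip_force: 49.3
```

```bash
python3 - <<'E'
from fit import *
s=st(); p=np.array(s['tcp_pos'][:2])-P; print('L,Y',p@d,p@n,s['wrist_torque'], 'F along d,n',np.array(s['force'])[:2]@d,np.array(s['force'])[:2]@n)
E
```

```text
15.95 [ 0.5593 -0.0877  0.1117] x [ 0.245  0.969 -0.001] y [ 0.969 -0.245  0.001] z [ 0.001 -0.001 -1.   ] F [ 1.1 -0.4 -1.7] w 0.023605586403594725 49.339165203273296
L,Y -0.0927177978144665 0.0015996499040770939 [-0.12212679 -0.29866075  0.16575076] F along d,n 0.09453475072629829 1.113625022873284
```

Emit:
arm_command --twist '[[0,0,0],[0,0,0],[0,0,0],[0,0,0],[0,0,0],[0,0,0],[0,0,0]]' --translation '[[-0.3,-0.03,0],[-0.35,0,0],[-0.35,0,0],[-0.35,0,0],[-0.3,0,0],[-0.2,0,0],[0,0,0]]' --claw '[-1,-1,-1,-1,-1,-1,-1]'

```text
time: 16.65
tcp_pos: [0.548, -0.1301, 0.1119]
tcp_rot: [0.789, 0.614, 0.002, 0.0]
force: [4.6, 5.1, 0.7]
width: 0.0236
grip_force: 49.3
```

```bash
cat > q.py <<'E'
from fit import *
s=st(); p=np.array(s['tcp_pos'][:2])-P; print('L,Y',p@d,p@n,s['wrist_torque'], 'F along d,n',np.array(s['force'])[:2]@d,np.array(s['force'])[:2]@n)
E
python3 q.py; python3 q.py
```

```text
16.65 [ 0.548  -0.1301  0.1119] x [0.245 0.97  0.002] y [ 0.97  -0.245  0.002] z [ 0.003  0.002 -1.   ] F [4.6 5.1 0.7] w 0.023551806854575127 49.32138699106872
L,Y -0.04881145165844222 0.0009752256296443037 [ 0.97411909 -0.98367798  0.33975502] F along d,n -6.083109845871994 3.1805110432294734
16.65 [ 0.548  -0.1301  0.1119] x [0.245 0.97  0.002] y [ 0.97  -0.245  0.002] z [ 0.003  0.002 -1.   ] F [4.6 5.1 0.7] w 0.023551806854575127 49.32138699106872
L,Y -0.04881145165844222 0.0009752256296443037 [ 0.97411909 -0.98367798  0.33975502] F along d,n -6.083109845871994 3.1805110432294734
```

Emit:
arm_command --twist '[[0,0,0],[0,0,0]]' --translation '[[-0.1,0.02,0],[0,0,0]]' --claw '[-1,-1]'

```text
time: 16.85
tcp_pos: [0.5477, -0.1319, 0.1118]
tcp_rot: [0.789, 0.614, 0.002, -0.0]
force: [6.0, 8.0, -0.5]
width: 0.0236
grip_force: 49.3
```

```bash
python3 q.py; python3 - <<'E'
from fit import *
s=snap('wrist','w8.png'); np.save('w8.npy',s,allow_pickle=True)
im=s['img']
hsv=cv2.cvtColor(im,cv2.COLOR_RGB2HSV)
for c in (276,282,288): print(c,[(r,int(im[r,c].mean()),int(hsv[r,c,1])) for r in range(185,262,2)])
for L in(-.097,-.092,-.08,-.075,-.07,-.06):
    for z in(.012,.020,.0255,.0655):
        u,v=proj(s,np.array([[*(P+L*d),z]]),1); print(L,z,u.round(1),v.round(1),end=' ; ')
    print()
q=snap('scene'); np.save('s8.npy',q,allow_pickle=True)
E
```

```text
16.85 [ 0.5477 -0.1319  0.1118] x [0.245 0.97  0.003] y [ 0.97  -0.245  0.001] z [ 0.002  0.003 -1.   ] F [ 6.   8.  -0.5] w 0.023578192233063216 49.321560049429536
L,Y -0.04704033008655916 0.001105928279892547 [ 1.28208415 -1.06598159  0.31402504] F along d,n -9.25980853841996 3.9065397302323235
276 [(185, 99, 38), (187, 100, 36), (189, 90, 37), (191, 74, 36), (193, 99, 36), (195, 101, 35), (197, 99, 36), (199, 91, 34), (201, 100, 36), (203, 100, 36), (205, 100, 36), (207, 100, 36), (209, 99, 34), (211, 100, 36), (213, 106, 42), (215, 110, 46), (217, 110, 45), (219, 110, 46), (221, 111, 46), (223, 110, 46), (225, 110, 46), (227, 111, 46), (229, 110, 46), (231, 111, 46), (233, 112, 46), (235, 128, 46), (237, 154, 40), (239, 153, 41), (241, 151, 42), (243, 127, 46), (245, 138, 48), (247, 156, 45), (249, 160, 45), (251, 162, 45), (253, 162, 45), (255, 162, 45), (257, 162, 44), (259, 162, 45), (261, 162, 44)]
282 [(185, 99, 36), (187, 99, 36), (189, 91, 37), (191, 74, 36), (193, 100, 36), (195, 101, 33), (197, 99, 34), (199, 91, 34), (201, 100, 36), (203, 99, 34), (205, 99, 36), (207, 1
[... 1099 characters left out ...]
.02 [278.8] [161.3] ; -0.097 0.0255 [278.7] [162.3] ; -0.097 0.0655 [278.3] [172.] ; 
-0.092 0.012 [278.8] [168.3] ; -0.092 0.02 [278.8] [170.] ; -0.092 0.0255 [278.7] [171.3] ; -0.092 0.0655 [278.4] [183.5] ; 
-0.08 0.012 [278.8] [188.2] ; -0.08 0.02 [278.8] [190.7] ; -0.08 0.0255 [278.7] [192.6] ; -0.08 0.0655 [278.4] [210.5] ; 
-0.075 0.012 [278.8] [196.3] ; -0.075 0.02 [278.8] [199.2] ; -0.075 0.0255 [278.7] [201.3] ; -0.075 0.0655 [278.4] [221.4] ; 
-0.07 0.012 [278.8] [204.4] ; -0.07 0.02 [278.8] [207.6] ; -0.07 0.0255 [278.7] [209.9] ; -0.07 0.0655 [278.4] [232.2] ; 
-0.06 0.012 [278.8] [220.3] ; -0.06 0.02 [278.8] [224.] ; -0.06 0.0255 [278.8] [226.8] ; -0.06 0.0655 [278.4] [252.9] ;
```

```bash
python3 - <<'E'
from fit import *
s=np.load('w8.npy',allow_pickle=True).item(); im=s['img'].astype(int).mean(2); h=cv2.cvtColor(s['img'],cv2.COLOR_RGB2HSV)[:,:,1]
for r in (175,195,205,217,230,239,252):
    g=np.abs(np.diff(im[r,200:360])); print(r,[(200+i,int(im[r,200+i]),int(im[r,201+i])) for i in range(159) if g[i]>7])
print([int(c) for c in np.nonzero(h[175]<100)[0]][::100], np.nonzero(h[175,180:380]<100)[0][[0,-1]]+180)
for L,z in((-.088,.012),(-.075,.02),(-.0685,.0255),(-.0685,.0655),(-.07,.024)):
    for Y in(-.033,-.0185,-.0145,-.012,.012,.0145,.0185,.033):
        u,v=proj(s,np.array([[*(P+L*d+Y*n),z]]),1); print((Y*1e3,u[0].round(1),v[0].round(1)),end=' ')
    print(L,z)
E
```

```text
175 [(229, 87, 105), (230, 105, 129), (245, 135, 109), (246, 109, 99), (287, 101, 142), (288, 142, 155), (291, 153, 99), (316, 99, 112), (317, 112, 134), (332, 134, 109), (333, 109, 90), (335, 84, 104), (358, 99, 88)]
195 [(229, 81, 88), (249, 100, 89), (312, 98, 90), (313, 90, 99), (333, 91, 83), (334, 83, 104), (335, 104, 116), (357, 110, 99)]
205 [(249, 100, 92), (255, 94, 81), (256, 81, 60), (257, 60, 89), (258, 89, 99), (305, 98, 59), (307, 63, 91), (312, 97, 90), (313, 90, 80), (314, 80, 99), (334, 91, 107), (335, 107, 117), (355, 114, 105)]
217 [(228, 94, 86), (249, 99, 88), (250, 88, 95), (255, 95, 87), (256, 87, 58), (257, 58, 88), (258, 88, 98), (259, 98, 107), (302, 108, 98), (304, 100, 87), (305, 87, 61), (306, 61, 75), (307, 75, 93), (313, 92, 100), (333, 85, 102), (334, 102, 116), (345, 109, 101), (346, 101, 116), (354, 114, 105)]
230 [(249, 99, 81), (250, 81, 90), (256, 92, 107), (305, 107, 83), (307, 88, 96), (312, 94, 86), (313, 86, 99), (336, 100, 108), (343, 114, 103), (349, 104, 115), (352, 112, 101)]
239 [(222, 25, 45), (223, 45, 82), (224, 82, 91), (231, 80, 90)
[... 1909 characters left out ...]
np.float64(237.4), np.float64(235.2)) (-14.5, np.float64(246.2), np.float64(235.2)) (-12.0, np.float64(251.7), np.float64(235.3)) (12.0, np.float64(305.1), np.float64(235.3)) (14.5, np.float64(310.6), np.float64(235.3)) (18.5, np.float64(319.5), np.float64(235.2)) (33.0, np.float64(350.8), np.float64(235.0)) -0.0685 0.0655
(-33.0, np.float64(221.5), np.float64(209.3)) (-18.5, np.float64(246.4), np.float64(209.3)) (-14.5, np.float64(253.4), np.float64(209.3)) (-12.0, np.float64(257.7), np.float64(209.3)) (12.0, np.float64(299.8), np.float64(209.3)) (14.5, np.float64(304.2), np.float64(209.3)) (18.5, np.float64(311.1), np.float64(209.3)) (33.0, np.float64(336.1), np.float64(209.3)) -0.07 0.024
```

The tail is centred between the low walls and about 1.5 mm past the lip. There is a small side load at the nose, so I'll turn slightly, push 2 mm more, then lower.

Emit:
arm_command --twist '[[0,0,-0.12],[0,0,0],[0,0,0]]' --translation '[[-0.08,0,0],[0,0,0],[0,0,0]]' --claw '[-1,-1,-1]'

```text
time: 17.25
tcp_pos: [0.5467, -0.1331, 0.1118]
tcp_rot: [0.786, 0.618, 0.001, -0.001]
force: [5.7, 8.8, 0.7]
width: 0.0238
grip_force: 49.3
```

```bash
python3 q.py
```

```text
17.25 [ 0.5467 -0.1331  0.1118] x [0.235 0.972 0.004] y [ 0.972 -0.235 -0.   ] z [ 0.001  0.004 -1.   ] F [5.7 8.8 0.7] w 0.02379740297775107 49.33016831986606
L,Y -0.04562560430681154 0.00044580062369154545 [ 1.54424052 -0.99560914  0.2040898 ] F along d,n -9.913996467614382 3.3374553442319956
```

Emit:
arm_command --twist '[[0,0,0],[0,0,0],[0,0,0],[0,0,0],[0,0,0]]' --translation '[[0,0,0.16],[0,0,0.16],[0,0,0.12],[0,0,0.12],[0,0,0]]' --claw '[-1,-1,-1,-1,-1]'

```text
time: 17.75
tcp_pos: [0.5459, -0.1332, 0.0977]
tcp_rot: [0.786, 0.618, 0.001, -0.002]
force: [3.6, 8.9, 3.5]
width: 0.024
grip_force: 49.7
```

```bash
python3 q.py
```

```text
17.75 [ 0.5459 -0.1332  0.0977] x [0.235 0.972 0.003] y [ 0.972 -0.235 -0.002] z [-0.001  0.003 -1.   ] F [3.6 8.9 3.5] w 0.023951044318163212 49.739490039646626
L,Y -0.04537527798007326 -0.00026953256147089447 [ 1.19761013 -0.60634723  0.02449752] F along d,n -9.548485844528061 1.3249096199995647
```

Emit:
arm_command --twist '[[0,0,0],[0,0,0]]' --translation '[[0,0,0.05],[0,0,0]]' --claw '[-1,-1]'

```text
time: 17.95
tcp_pos: [0.546, -0.1332, 0.0974]
tcp_rot: [0.786, 0.618, 0.001, -0.002]
force: [1.6, 8.8, 9.3]
width: 0.0236
grip_force: 49.7
```

```bash
python3 q.py; python3 - <<'E'
from fit import *
s=snap('wrist','w9.png'); np.save('w9.npy',s,allow_pickle=True)
im=s['img'].astype(int).mean(2)
print([(r,int(im[r,282])) for r in range(180,262,2)])
for L,z in((-.075,.02),(-.07,.02),(-.0665,.012),(-.0665,.052),(-.0685,.052)):
    print(L,z,proj(s,np.array([[*(P+L*d),z]]),1)[1].round(1))
E
```

```text
17.95 [ 0.546  -0.1332  0.0974] x [0.235 0.972 0.003] y [ 0.972 -0.235 -0.002] z [-0.001  0.003 -1.   ] F [1.6 8.8 9.3] w 0.023609430366868966 49.741419944912195
L,Y -0.04534956551710869 -0.00022434712425141838 [ 1.30689549 -0.31839688  0.08213575] F along d,n -8.961643857473618 -0.6093266802398337
[(180, 100), (182, 101), (184, 100), (186, 100), (188, 100), (190, 100), (192, 68), (194, 86), (196, 102), (198, 100), (200, 98), (202, 89), (204, 101), (206, 100), (208, 100), (210, 100), (212, 100), (214, 110), (216, 113), (218, 111), (220, 111), (222, 112), (224, 112), (226, 112), (228, 112), (230, 111), (232, 111), (234, 119), (236, 153), (238, 155), (240, 153), (242, 128), (244, 132), (246, 154), (248, 160), (250, 162), (252, 164), (254, 163), (256, 163), (258, 164), (260, 164)]
-0.075 0.02 [201.9]
-0.07 0.02 [211.]
-0.0665 0.012 [213.4]
-0.0665 0.052 [236.6]
-0.0685 0.052 [232.4]
```

Emit:
arm_command --twist '[[0,0,0],[0,0,0],[0,0,0],[0,0,0],[0,0,0],[0,0,0],[0,0,0],[0,0,0]]' --translation '[[0,0,-0.04],[0,0,0],[0,0,0],[0,0,0],[0,0,0],[0,0,0],[0,0,0],[0,0,0]]' --claw '[-1,-0.4,-0.2,0,0,0,0,0]'

```text
time: 18.8
tcp_pos: [0.5463, -0.1353, 0.0972]
tcp_rot: [0.786, 0.619, -0.0, -0.0]
force: [-0.3, -0.1, 0.1]
width: 0.0436
grip_force: 0.0
```

```bash
python3 q.py; python3 - <<'E'
from fit import *
s=snap('wrist','w10.png'); np.save('w10.npy',s,allow_pickle=True)
im=s['img'].astype(int).mean(2)
print([(r,int(im[r,282])) for r in range(180,262,2)])
for L,z in((-.075,.02),(-.07,.02),(-.07,.052)):
    print(L,z,proj(s,np.array([[*(P+L*d),z]]),1)[1].round(1))
for r in (222,228,239):
    g=np.abs(np.diff(im[r,200:360])); print(r,[(200+i,int(im[r,200+i]),int(im[r,201+i])) for i in range(159) if g[i]>7])
E
```

```text
18.8 [ 0.5463 -0.1353  0.0972] x [ 0.234  0.972 -0.   ] y [ 0.972 -0.234 -0.   ] z [-0.  0. -1.] F [-0.3 -0.1  0.1] w 0.04359155974166794 0.0
L,Y -0.04336905095136936 0.0006132768504616081 [-0.06593718 -0.04523834 -0.04626525] F along d,n 0.11695254307268141 -0.25595261049904644
[(180, 101), (182, 101), (184, 101), (186, 101), (188, 74), (190, 87), (192, 103), (194, 101), (196, 100), (198, 91), (200, 113), (202, 112), (204, 112), (206, 112), (208, 112), (210, 112), (212, 113), (214, 122), (216, 154), (218, 156), (220, 154), (222, 136), (224, 129), (226, 150), (228, 160), (230, 164), (232, 164), (234, 164), (236, 164), (238, 164), (240, 164), (242, 164), (244, 164), (246, 164), (248, 163), (250, 163), (252, 164), (254, 164), (256, 164), (258, 163), (260, 163)]
-0.075 0.02 [198.]
-0.07 0.02 [207.2]
-0.07 0.052 [224.8]
222 [(248, 100, 89), (252, 100, 112), (304, 134, 123), (305, 123, 100), (308, 99, 70), (310, 64, 86), (311, 86, 96), (318, 88, 101), (339, 86, 97), (353, 107, 118)]
228 [(228, 85, 92), (248, 101, 86), (249, 86, 94), (252, 100, 112), (253, 112, 137), (254, 137, 150), (303, 144, 120), (307, 124, 98), (308, 98, 60), (310, 63, 91), (318, 88, 101), (338, 85, 98), (354, 110, 119)]
239 [(222, 86, 41), (223, 41, 21), (229, 14, 40), (230, 40, 82), (231, 82, 100), (248, 101, 90), (252, 99, 121), (253, 121, 146), (303, 149, 126), (304, 126, 101), (307, 98, 78), (308, 78, 62), (309, 62, 78), (310, 78, 103), (317, 88, 101), (329, 100, 84), (330, 84, 44), (331, 44, 14), (337, 18, 57), (338, 57, 97)]
```

The tail now butts against the rear edge of the lip: the lip top spans rows 189–198, the tail face starts at 199, and the tail top is at 215, which fits a seated strip. Next I'll rise and locate the knob.

Emit:
arm_command --twist '[[0,0,0],[0,0,0],[0,0,0],[0,0,0],[0,0,0]]' --translation '[[0,0,-0.5],[0,0,-0.9],[0,0,-0.9],[0,0,-0.9],[0,0,-0.6]]' --claw '[0,0,0.5,1,1]'

```text
time: 19.35
tcp_pos: [0.5469, -0.1354, 0.1948]
tcp_rot: [0.785, 0.619, 0.001, 0.001]
force: [0.8, -0.6, -0.7]
width: 0.0599
grip_force: 0.0
```

```bash
python3 q.py; python3 - <<'E'
from fit import *
s=snap('scene','s11.png'); np.save('s11.npy',s,allow_pickle=True)
def top(s,fish,z=.096):
    g,xs,ys=rect(s,fish,z,np.arange(.085,.15,.0005),np.arange(-.025,.025,.0005))
    m=(g.max(2)<60).astype(np.uint8); nn,l,st_,c=cv2.connectedComponentsWithStats(m)
    for i in range(1,nn):
        if st_[i,4]>200: print('x',xs[0]+c[i,0]*.0005,'y',ys[0]+c[i,1]*.0005,'bbox mm',[round(float(v),4) for v in (xs[0]+st_[i,0]*.0005,xs[0]+(st_[i,0]+st_[i,2])*.0005,ys[0]+st_[i,1]*.0005,ys[0]+(st_[i,1]+st_[i,3])*.0005)],st_[i,4])
for f,k in(('w2.npy',1),('s7.npy',0),('s11.npy',0)):
    print(f); top(np.load(f,allow_pickle=True).item(),k)
E
```

```text
19.35 [ 0.5469 -0.1354  0.1948] x [ 0.234  0.972 -0.001] y [ 0.972 -0.234  0.003] z [ 0.003 -0.001 -1.   ] F [ 0.8 -0.6 -0.7] w 0.05987550647407609 0.0
L,Y -0.04346649019603092 0.0012160716858430518 [-0.02958635 -0.05816358  0.1022302 ] F along d,n 0.39446375714988224 0.947347024983925
w2.npy
x 0.11060911458333333 y -0.0010289062499999994 bbox mm [0.096, 0.1255, -0.0125, 0.011] 1920
s7.npy
s11.npy
```

Emit:
arm_command --twist '[[0,0,0.12],[0,0,0],[0,0,0],[0,0,0],[0,0,0],[0,0,0],[0,0,0],[0,0,0]]' --translation '[[0,-0.05,0],[-0.9,0,0],[-0.9,0,0],[-0.9,0,0],[-0.9,0,0],[-0.9,0,0],[-0.9,0,0],[-0.86,0,0]]' --claw '[1,1,1,1,1,1,1,1]'

```text
time: 20.2
tcp_pos: [0.506, -0.2871, 0.1911]
tcp_rot: [0.789, 0.615, -0.0, -0.001]
force: [0.3, 0.3, 1.0]
width: 0.0871
grip_force: 0.0
```

Emit:
arm_command --twist '[[0,0,0],[0,0,0],[0,0,0],[0,0,0],[0,0,0]]' --translation '[[0,0,0.6],[0,0,0.7],[0,0,0.7],[0,0,0.3],[0,0,0]]' --claw '[1,1,1,1,1]'

```text
time: 20.7
tcp_pos: [0.5059, -0.2859, 0.133]
tcp_rot: [0.789, 0.615, -0.0, -0.002]
force: [0.4, 0.7, -0.0]
width: 0.0869
grip_force: 0.0
```

```bash
python3 q.py
```

```text
20.7 [ 0.5059 -0.2859  0.133 ] x [0.244 0.97  0.002] y [ 0.97  -0.244 -0.004] z [-0.003  0.003 -1.   ] F [ 0.4  0.7 -0. ] w 0.08690508233394083 0.0
L,Y 0.11255585268362014 -0.0016925893362829743 [-0.07951588 -0.09292375  0.01214451] F along d,n -0.7789684603390308 0.21688127356010165
```

Emit:
arm_command --twist '[[0,0,0],[0,0,0],[0,0,0],[0,0,0],[0,0,0],[0,0,0],[0,0,0],[0,0,0]]' --translation '[[0,0.05,-0.12],[0,0,0],[0,0,0],[0,0,0],[0,0,0],[0,0,0],[0,0,0],[0,0,0]]' --claw '[-1,-1,-1,-1,-1,-1,-1,-1]' --force 20

```text
time: 21.5
tcp_pos: [0.5081, -0.287, 0.1377]
tcp_rot: [0.789, 0.615, -0.0, -0.0]
force: [0.3, 0.9, 0.4]
width: 0.0311
grip_force: 0.0
```

Emit:
arm_command --twist '[[0,0,0],[0,0,0],[0,0,0],[0,0,0],[0,0,0]]' --translation '[[0,0,0],[0,0,0],[0,0,0],[0,0,0],[0,0,0]]' --claw '[-1,-1,-1,-1,-1]'

```text
time: 22.0
tcp_pos: [0.5088, -0.2873, 0.1378]
tcp_rot: [0.789, 0.615, 0.0, 0.001]
force: [3.9, -0.9, -3.5]
width: 0.0212
grip_force: 20.0
```

```bash
python3 q.py
```

```text
22.0 [ 0.5088 -0.2873  0.1378] x [ 0.244  0.97  -0.   ] y [ 0.97  -0.244  0.002] z [ 0.002 -0.001 -1.   ] F [ 3.9 -0.9 -3.5] w 0.021215115540014446 20.00137855298817
L,Y 0.11321058817414303 0.0014482512803003405 [-0.01013618 -0.70725853  0.00417602] F along d,n -0.12346826915865569 4.019612383772421
```

Emit:
arm_command --twist '[[0,0,0],[0,0,0],[0,0,0],[0,0,0],[0,0,0],[0,0,0],[0,0,0],[0,0,0]]' --translation '[[0.3,0.03,0],[0.5,0,0],[0.6,0,0],[0.6,0,0],[0.6,0,0],[0.4,0,0],[0.2,0,0],[0,0,0]]' --claw '[-1,-1,-1,-1,-1,-1,-1,-1]'

```text
time: 22.8
tcp_pos: [0.529, -0.2082, 0.1378]
tcp_rot: [0.788, 0.615, 0.001, -0.0]
force: [4.2, -0.2, -3.7]
width: 0.0215
grip_force: 20.0
```

```bash
python3 q.py
```

```text
22.8 [ 0.529  -0.2082  0.1378] x [0.243 0.97  0.001] y [ 0.97  -0.243  0.   ] z [ 0.001  0.001 -1.   ] F [ 4.2 -0.2 -3.7] w 0.021476496359842605 19.99843288678676
L,Y 0.031547638667524254 0.0016644076344880063 [ 0.09383555 -0.87196551  0.04533334] F along d,n -0.827894993663775 4.173752482113458
```

Emit:
arm_command --twist '[[0,0,0],[0,0,0],[0,0,0]]' --translation '[[0.15,0,0],[0.1,0,0],[0,0,0]]' --claw '[-1,-1,-1]'

```text
time: 23.1
tcp_pos: [0.5302, -0.2037, 0.1378]
tcp_rot: [0.789, 0.615, 0.0, 0.0]
force: [4.6, -1.6, -3.2]
width: 0.0212
grip_force: 20.0
```

Emit:
arm_command --twist '[[0,0,0],[0,0,0],[0,0,0]]' --translation '[[0.12,0,0],[0,0,0],[0,0,0]]' --claw '[-1,-1,-1]'

```text
time: 23.4
tcp_pos: [0.5309, -0.2007, 0.1378]
tcp_rot: [0.789, 0.615, 0.0, 0.0]
force: [4.6, -1.7, -4.1]
width: 0.0214
grip_force: 20.0
```

Emit:
arm_command --twist '[[0,0,0],[0,0,0],[0,0,0]]' --translation '[[0.12,0,0],[0,0,0],[0,0,0]]' --claw '[-1,-1,-1]'

```text
time: 23.7
tcp_pos: [0.5317, -0.1978, 0.1378]
tcp_rot: [0.789, 0.615, 0.0, 0.0]
force: [4.7, -1.7, -4.2]
width: 0.0214
grip_force: 20.0
```

```bash
python3 q.py
```

```text
23.7 [ 0.5317 -0.1978  0.1378] x [0.245 0.97  0.   ] y [ 0.97  -0.245  0.001] z [ 0.001 -0.    -1.   ] F [ 4.7 -1.7 -4.2] w 0.02144197136961659 19.998601460829377
L,Y 0.02077865054406995 0.0016972736526627372 [-0.25340051 -0.86677555  0.09968866] F along d,n 0.48720056442168375 4.9749861685100445
```

Emit:
arm_command --twist '[[0,0,0],[0,0,0],[0,0,0]]' --translation '[[0.12,0,0],[0,0,0],[0,0,0]]' --claw '[-1,-1,-1]'

```text
time: 24.0
tcp_pos: [0.5324, -0.1948, 0.1378]
tcp_rot: [0.789, 0.615, 0.0, 0.0]
force: [4.5, -1.5, -4.3]
width: 0.0213
grip_force: 20.0
```

Emit:
arm_command --twist '[[0,0,0],[0,0,0],[0,0,0]]' --translation '[[0.12,0,0],[0,0,0],[0,0,0]]' --claw '[-1,-1,-1]'

```text
time: 24.3
tcp_pos: [0.5328, -0.1934, 0.1378]
tcp_rot: [0.789, 0.615, -0.001, 0.001]
force: [3.0, -8.0, -4.3]
width: 0.0212
grip_force: 20.0
```

```bash
python3 q.py
```

```text
24.3 [ 0.5328 -0.1934  0.1378] x [ 0.244  0.97  -0.003] y [ 0.97  -0.244  0.001] z [-0.    -0.003 -1.   ] F [ 3.  -8.  -4.3] w 0.021247640288101836 19.998662397265434
L,Y 0.01630467925260255 0.0017088058006951758 [-1.07500183 -0.44967431  0.08217057] F along d,n 6.975900962097093 4.8769157709601725
```

The end stop is reached: the force rose to 7 N after 97 mm of travel. I'll release and retreat.

Emit:
arm_command --twist '[[0,0,0],[0,0,0],[0,0,0],[0,0,0],[0,0,0],[0,0,0],[0,0,0]]' --translation '[[-0.02,0,0],[0,0,0],[0,0,0],[0,0,0],[0,0,0],[0,0,0],[0,0,0]]' --claw '[-1,-0.5,0,0.3,0.6,1,1]'

```text
time: 25.0
tcp_pos: [0.5323, -0.1919, 0.1378]
tcp_rot: [0.789, 0.615, -0.0, -0.001]
force: [0.3, -0.9, 0.9]
width: 0.0534
grip_force: 0.0
```

Emit:
arm_command --twist '[[0,0,0],[0,0,0],[0,0,0],[0,0,0],[0,0,0],[0,0,0],[0,0,0],[0,0,0]]' --translation '[[0,0,-0.4],[0,0,-0.7],[0,0,-1],[0,0,-1],[0,0,-1],[-1,0,-1],[-1,0,-1],[0,0,0]]' --claw '[1,1,1,1,1,1,1,1]'

```text
time: 25.8
tcp_pos: [0.5219, -0.2444, 0.2949]
tcp_rot: [0.789, 0.614, 0.001, 0.005]
force: [0.5, -0.2, 1.3]
width: 0.0871
grip_force: 0.0
```

```bash
python3 q.py; python3 - <<'E'
from fit import *
s=snap('wrist','w12.png'); np.save('w12.npy',s,allow_pickle=True)
print(proj(s,np.array([[*(P+L*d),z] for L,z in ((-.092,.012),(-.075,.02),(-.075,.052),(0,.06),(.02,.096))]),1))
im=s['img'].astype(int).mean(2); c=281
print([(r,int(im[r,c])) for r in range(20,260,3)])
E
```

```text
25.8 [ 0.5219 -0.2444  0.2949] x [ 0.247  0.969 -0.005] y [ 0.969 -0.247  0.009] z [ 0.008 -0.007 -1.   ] F [ 0.5 -0.2  1.3] w 0.08707176269981089 0.0
L,Y 0.06845108456381521 0.003642138943014997 [-0.01043594 -0.10902314  0.03004111] F along d,n 0.1301113628470194 0.4983638388690119
(array([275.13364015, 275.07845169, 274.85040471, 274.85309783,
       274.5815062 ]), array([ 48.19591767,  60.93601248,  54.91303869, 126.79528415,
       149.29744411]))
[(20, 129), (23, 128), (26, 129), (29, 130), (32, 128), (35, 129), (38, 129), (41, 128), (44, 128), (47, 133), (50, 141), (53, 140), (56, 177), (59, 150), (62, 184), (65, 188), (68, 187), (71, 188), (74, 187), (77, 187), (80, 187), (83, 121), (86, 158), (89, 194), (92, 194), (95, 195), (98, 195), (101, 195), (104, 195), (107, 151), (110, 98), (113, 116), (116, 121), (119, 112), (122, 112), (125, 113), (128, 160), (131, 174), (134, 173), (137, 103), (140, 32), (143, 42), (146, 41), (149, 40), (152, 38), (155, 37), (158, 17), (161, 110), (164, 110), (167, 110), (170, 119), (173, 110), (176, 109), (179, 109), (182, 43), (185, 34), (188, 31), (191, 17), (194, 18), (197, 16), (200, 17), (203, 17), (206, 17), (209, 15), (212, 85), (215, 120), (218, 93), (221, 111), (224, 123), (227, 123), (230, 117), (233, 103), (236, 118), (239, 102), (242, 108), (245, 112), (248, 118), (251, 112), (254, 93), (257, 57)]
```

```bash
python3 -c "
from station import manip
print(manip.job_done())"
```

```text
the job is handed in; nothing more can be done
None
```

The job is handed in, no verdict came back: by force and camera measurements the strip is loaded nose-first behind the lip and the cover is home against its stop, but I had no picture views left to confirm by eye. The strip was reversed in its holder (tail sticking out, not the nose), so I gripped the tail and did no set-down; jar, pot, brush and look-alikes were left alone.

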